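Empty a covered canister of grinding balls and heft it for leftovers

TASK

Lift the covered canister off the rubber mat by its grip and tip the grinding balls out of it into the wash tray, then bring it level and hold it still in the air, well clear of everything, for a good second to feel by its weight whether a ball is still inside. If one is, tip it and heft it again; only when it hefts empty, with both balls in the tray, set it back upright in the middle of the mat and let go. Leave the bottle, the jar and the vial rack where they are.

Things in the scene. Friction and masses are not known exactly. Their poses are not given: they have to be found in the camera images.
- canister: Loose covered canister, a bare aluminium box 150 (x) x 104 (y) x 60 (z) mm, 4 mm walls, 0.36 kg empty, closed but for a mouth in half of its +x end; the inside cannot be seen from above. Origin: centre of its underside, z up. Starts on the mat, mouth roughly towards the robot, both balls inside. A black grip blade stands on top (point grip).
- mouth (a point): Middle of the canister's open mouth at floor level: canister x 75, y -23, z 4 mm (axes as the canister's). The mouth is 50 mm wide (y -48 to +2) and 52 high, with an open spout 24 mm long in front of it, seen from above. A 3 mm sill crosses its floor: a ball at rest there leaves only when the mouth end is lowered by more than about 35 degrees.
- pocket (a point): Middle of the closed half (y +2 to +48 mm) of the canister's mouth end, inside at floor level: canister x 71, y 25, z 4 mm. A ball on this side stays caught here when the canister is tipped straight forward; it comes out if the canister is first leaned some 20 degrees to its -y side and then tipped forward while leaning.
- grip (a point): Point on the middle of the upright black grip blade on top of the canister: canister x 0, y 0, z 88 mm. The blade is 14 mm thick (along canister x), 60 mm wide (y) and 50 mm tall (z 60 to 110 mm).
- ball_a_center (a point): Centre of one bare steel grinding ball, 40 mm across, 0.21 to 0.27 kg; starts in the canister.
- ball_b_center (a point): Centre of the other bare steel grinding ball, 40 mm across, 0.21 to 0.27 kg; starts in the canister.
- tray: White plastic wash tray, open on top, fixed to the bench, 240 x 240 mm outside, 50 mm tall, 5 mm walls. Origin: centre of its underside, z up, sides along x and y.
- mat: Black rubber mat, fixed flat on the bench, 240 (x) x 220 (y) mm, 4 mm thick. Origin: centre of its underside.
- amber_bottle: Bystander: amber bottle with white cap, 64 mm across, 150 mm tall, origin under its centre.
- sample_jar: Bystander: squat amber jar with white lid, 84 mm across, 100 mm tall, origin under its centre.
- vial_rack: Bystander: empty white vial rack, an open box with dividers, 170 (x) x 90 (y) x 55 mm, origin under its centre.
Mind the look-alikes: they are no part of the job. There is more than one size of the canister; the job needs the smallest.

How it is judged:
On the way, in this order (a step that is already met when the one before it is completed fails the run):
1. at least one ball has come out into the tray while the canister is tipped (by more than 0.3 rad) (angle between canister's own z axis and vertical above 0.3 rad and ((x of ball_a_center in the frame of tray between -0.115 and 0.115 m and y of ball_a_center in the frame of tray between -0.115 and 0.115 m and z of ball_a_center in the frame of tray between 0 and 0.05 m) or (x of ball_b_center in the frame of tray between -0.115 and 0.115 m and y of ball_b_center in the frame of tray between -0.115 and 0.115 m and z of ball_b_center in the frame of tray between 0 and 0.05 m))), for 0.05 s.
2. with both balls in the tray, the canister is held level (within 0.17 rad) and still, 30 mm or more above the bench, for 0.8 s (angle between canister's own z axis and vertical below 0.17 rad and height (world z) of canister above 0.03 m and linear speed of canister below 0.05 m/s and angular speed of canister below 0.3 rad/s and x of ball_a_center in the frame of tray between -0.115 and 0.115 m and y of ball_a_center in the frame of tray between -0.115 and 0.115 m and z of ball_a_center in the frame of tray between 0 and 0.05 m and x of ball_b_center in the frame of tray between -0.115 and 0.115 m and y of ball_b_center in the frame of tray between -0.115 and 0.115 m and z of ball_b_center in the frame of tray between 0 and 0.05 m and contact force between canister and tray below 0.1 N and contact force between canister and mat below 0.1 N), for 0.8 s.
At the end, for the whole second after the job is handed in: Both balls lie inside the tray; the canister stands upright (within 0.08 rad) and at rest flat on the mat, its centre within 65 mm of the mat's centre, and is released (x of ball_a_center in the frame of tray between -0.115 and 0.115 m and y of ball_a_center in the frame of tray between -0.115 and 0.115 m and z of ball_a_center in the frame of tray between 0 and 0.05 m and x of ball_b_center in the frame of tray between -0.115 and 0.115 m and y of ball_b_center in the frame of tray between -0.115 and 0.115 m and z of ball_b_center in the frame of tray between 0 and 0.05 m and horizontal distance between canister and mat below 0.065 m and height (world z) of canister below 0.01 m and angle between canister's own z axis and vertical below 0.08 rad and linear speed of canister below 0.02 m/s); the robot touches nothing.
It fails at once if the amber bottle is shifted by more than 30 mm or tipped over (distance of amber_bottle from where it was at the start of the episode above 0.03 m or angle between amber_bottle's own z axis and vertical above 0.3 rad).
It fails at once if the sample jar is shifted by more than 30 mm or tipped over (distance of sample_jar from where it was at the start of the episode above 0.03 m or angle between sample_jar's own z axis and vertical above 0.3 rad).
It fails at once if the vial rack is shifted by more than 30 mm or tipped over (distance of vial_rack from where it was at the start of the episode above 0.03 m or angle between vial_rack's own z axis and vertical above 0.3 rad).
It also fails if it takes over 72 s, if anything falls off the work surface, if the arm or the gripper's body presses on something with over 40 N, if the wrist force passes 120 N, or if a joint passes its speed limit or range.

ROBOT

A 7-joint arm with a two-finger parallel gripper is mounted at the origin on the work surface. World frame = base frame: x ahead of the robot, y to its left, z up, the work surface at z = 0. Lengths are in m, angles in rad, forces in N, time in s.
With the tool pointing down it reaches from about 0.425 to 1.025 m from the base axis. Payload 9.4 kg.
Tool frame: the origin (TCP) lies at the very end of the fingers, on their centre line; the grasp point (between the pads) lies 19 mm behind it (bot.tcp_to_grasp is the distance from the TCP to the grasp point, in m); x points along the fingers, z is the direction in which the jaws open and shut, and the axes are right-handed (so a half turn about x gives the same grasp; the last joint's range is limited). The gripper opens to 85 mm and grips with 20 to 120 N. Pads are 22 mm wide; open, the fingers measure 114 mm over their backs; the gripper's body (76 mm by 85 mm) begins 54 mm behind the grasp point. The pads swing forward as they close: fully open they stand 13 mm farther back than shut.
Start: joints at [-1.356, 0.599, -0.003, 1.599, 0.002, 0.943, -0.08], TCP at [0.209, 0.694, 0.231] pointing down, gripper open.
Joint ranges: [-2.57, 2.57], [-0.35, 1.97], [-1.29, 1.29], [0.11, 2.56], [-1.05, 4.19], [0.11, 1.86], [-2.63, 2.63]. Speed limits (rad/s): [2.22, 2.22, 3.01, 3.01, 3.14, 3.14, 3.14].

INTERFACE

Orientations are given as a unit quaternion [x, y, z, w].
In Python, from plant import bot, optics, workorder gives the robot as it stands.
- The arm moves only by the tool play_rows, never from a script. Its argument "motion" is a list of rows, each a list of 7 numbers: the shift along the world's x, y, z in mm, then the turn, a rotation vector about the world's x, y, z in units of 6 degrees (1.0 is 6 degrees), then the opening, from -1 (shut) to 1 (fully open). In form: [[dx, dy, dz, wx, wy, wz, jaw], ...]. A call has 1 to 12 rows; each row shifts and turns the commanded pose from where the row before left it; what a row does not reach is not made up. A row lasts 1/8 s, in which the tool goes at most 62.5 mm and 10.7 degrees, less where a joint would pass 70% of its speed; a pose out of reach is approached as far as the arm can. A call with a gripper value outside its range is refused whole. The fingers move at their own pace and stop on an object; the grip force is fixed at half the most. Time passes only in rows, so rows that do not move let the fingers close. It gives the time, the measured TCP pose, the force and the opening at its end, in the units of the state.
- bot.observe(): the state, without advancing time (a new reading comes with each control period).
- optics.read_camera(name): name is "scene" or "top" or "wrist"; returns the picture (400x640x3 uint8, red, green, blue); there is no depth.
- optics.get_calibration(name): a dict with "vfov" (degrees; the focal length in pixels is half the picture's height over the tangent of half this angle, whatever the lens; pixels are square), "cx", "cy" (the principal point, pixels), "world_to_cam" (4x4, takes a point from world to camera coordinates). Camera axes: x right, y down, z forward; pixel columns grow to the right and rows downward; lengths in m; the calibration is good to about 2 mm. A picture is of the moment at which its call begins: read the wrist's pose just before it. get_calibration takes no time and is no camera call; for the wrist camera it gives the pose at the moment of the call.
- workorder.close_job(): hands the job in, once; it reports no verdict.
The state is a dict: "time_s": time; "qpos": joint angles; "dq": joint speeds; "effort": joint torques, N m; "ee_pos": TCP position; "ee_rot": TCP orientation; "wrist_force": force on the tool from outside, world axes, zero at the start; "torque": the same for the moment, N m; "grip_width": opening from 0.0 (shut) to 1.0 (fully open).
Only numpy, scipy, OpenCV 4.12 (cv2) and the standard library are available. Lean on these libraries where they do the work, as an engineer would, in place of code of your own. Each camera call takes 0.05 s, during which the arm holds its last target. There are 200 camera calls.

## Working session

There is one attempt and no reset: what is moved stays moved. The work goes in short steps, Python scripts to look and compute and a tool call to move; the robot and the scene stay as the last step left them, time stands still between calls to the robot, and variables do not carry over. Pictures are saved under pics/ and viewed, about 8 in all and at most 12, crops included, and the job is handed in when it is done.

Besides the shell and the picture viewer there is one more tool, called after ">>>" by a JSON object that holds its "op" and its "data". play_rows: Moves the arm, as the interface text tells. Its arguments: {"type":"object","properties":{"motion":{"type":"array"}},"required":["motion"]}

```bash
mkdir -p pics; ls; python3 - <<'E'
from plant import bot,optics,workorder
import cv2
s=bot.observe(); print(s, bot.tcp_to_grasp)
for n in ("scene","top"):
    im=optics.read_camera(n); cv2.imwrite(f"pics/{n}0.png",im[:,:,::-1]); c=optics.get_calibration(n); print(n,c)
E
```

```text
pics
{'time_s': 0.0, 'qpos': array([-1.35571061,  0.60011689, -0.00254737,  1.60016322,  0.00178946,
        0.94288732, -0.07981375]), 'dq': array([ 0.00096968, -0.0002702 , -0.0011137 ,  0.00122152,  0.00124939,
        0.00077021,  0.00021561]), 'effort': array([ 1.04019920e-03, -7.76464033e+01,  1.56451978e+00, -2.58009982e+01,
        1.22421721e-02,  8.89673014e-03, -2.87366811e-05]), 'ee_pos': array([0.20842739, 0.6938851 , 0.23041094]), 'ee_rot': array([-0.42238052,  0.56778353,  0.42164369,  0.56695075]), 'wrist_force': array([-0.17218792, -0.5086932 , -0.26277025]), 'torque': array([-0.00795592,  0.02436257,  0.05394409]), 'grip_width': 0.9982476862480696} 0.0187
scene {'vfov': 48.12481203977825, 'cx': 322.0484635204757, 'cy': 198.68163394532343, 'world_to_cam': array([[-0.8860241 ,  0.46337616,  0.01561523,  0.42679435],
       [ 0.23660147,  0.48085794, -0.84427211, -0.03379806],
       [-0.39872427, -0.74435085, -0.5356872 ,  1.57147794],
       [ 0.        ,  0.        ,  0.        ,  1.        ]])}
top {'vfov': 51.33941191948556, 'cx': 326.3917129284888, 'cy': 196.2143509923133, 'world_to_cam': array([[-0.00672065, -0.99986826, -0.014775  ,  0.00903087],
       [-0.98060077,  0.00948426, -0.19578605,  0.46752463],
       [ 0.19590039,  0.01317257, -0.98053532,  1.1571455 ],
       [ 0.        ,  0.        ,  0.        ,  1.        ]])}
```

View pics/top0.png

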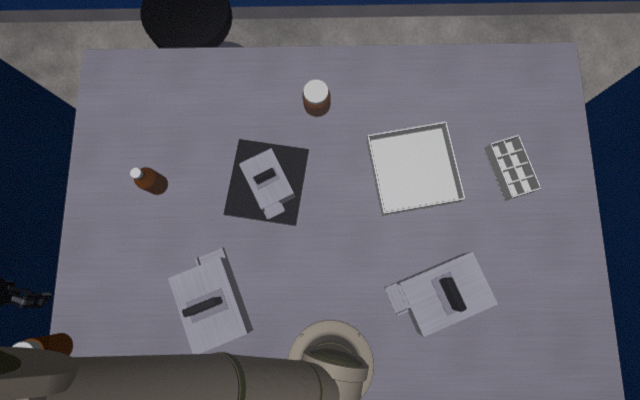

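View pics/scene0.png

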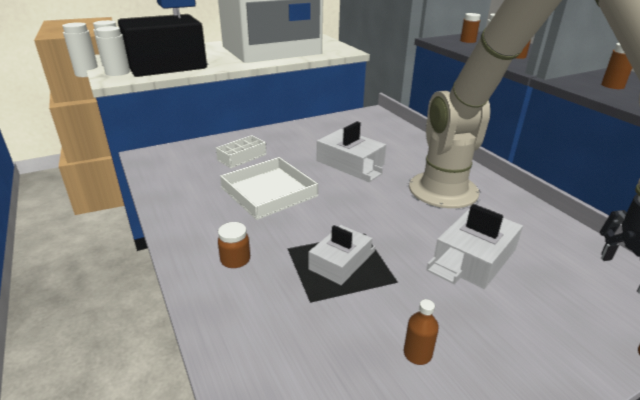

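The top view shows the smallest canister on the mat at about (266,182), with its blade at (264,176) and its spout towards the robot at (273,211). The tray is at (415,168), the jar at (316,98), the bottle at (150,180) and the rack at (513,168). The two larger look-alikes are at (208,300) and (440,292). The scene view agrees.

```bash
cat > h.py <<'E'
import numpy as np, cv2
from plant import bot,optics
def ray(n,px,z,c=None):
    c=c or optics.get_calibration(n); f=200/np.tan(np.radians(c["vfov"])/2); M=c["world_to_cam"]; R=M[:3,:3]; o=-R.T@M[:3,3]
    px=np.atleast_2d(np.array(px,float))
    d=np.c_[(px[:,0]-c["cx"])/f,(px[:,1]-c["cy"])/f,np.ones(len(px))]@R
    return (o+d*((z-o[2])/d[:,2])[:,None])[:,:2]
def proj(n,P,c=None):
    c=c or optics.get_calibration(n); f=200/np.tan(np.radians(c["vfov"])/2); M=c["world_to_cam"]
    q=np.atleast_2d(P)@M[:3,:3].T+M[:3,3]; return q[:,:2]/q[:,2:]*f+[c["cx"],c["cy"]]
def biggest(mask,box):
    m=np.zeros_like(mask); x0,y0,x1,y1=box; m[y0:y1,x0:x1]=mask[y0:y1,x0:x1]
    return max(cv2.findContours(m,cv2.RETR_EXTERNAL,cv2.CHAIN_APPROX_NONE)[0],key=cv2.contourArea)[:,0,:]
def rect(P):
    (c,s,a)=cv2.minAreaRect((P*1000).astype(np.float32)); return np.round(c,1),np.round(s,1),round(a,1)
E
python3 - <<'E'
from h import *
im=cv2.imread("pics/top0.png"); g=im.max(2); print(g[182,240],g[176,264],g[190,270],g[170,415],g[250,300],g[211,273])
dark=(g<70).astype(np.uint8)*255
mat=biggest(dark,(215,130,320,235)); print("mat",rect(ray("top",mat,.004)))
inn=(g>85).astype(np.uint8)*255
can=biggest(inn,(236,146,298,222)); can=can; print("can all z60",rect(ray("top",can,.06)), rect(can/1000.))
m=np.zeros_like(dark); cv2.drawContours(m,[can],-1,255,-1); bl=biggest(cv2.bitwise_and(dark,m),(240,150,295,205))
print("blade z110",rect(ray("top",bl,.11)),"z88",rect(ray("top",bl,.088)), rect(bl/1000.))
tr=biggest((g>195).astype(np.uint8)*255,(355,115,475,220)); print("tray z50",rect(ray("top",tr,.05)))
for n,p,z in (("jar",(316,91),.1),("bottle",(137,174),.15),("rack",(514,166),.055)): print(n,ray("top",p,z))
b=cv2.resize(im[130:235,215:480],None,fx=3,fy=3,interpolation=cv2.INTER_CUBIC)
for c in (mat,can,bl,tr): cv2.polylines(b,[((c-[215,130])*3+1).astype(np.int32).reshape(-1,1,2)],True,(0,0,255),1)
cv2.imwrite("pics/crop1.png",b)
E
```

```text
48 43 149 190 135 152
mat (array([525. , 187.4]), array([218.2, 237.5]), 80.7)
can all z60 (array([504.8, 172.4]), array([187.8, 105.2]), 26.6) (array([268.3, 183.6]), array([63.1, 36.7]), 63.4)
blade z110 (array([513.9, 176.1]), array([23.2, 57.9]), 27.0) z88 (array([519.5, 179.8]), array([23.6, 59.1]), 27.0) (array([264.2, 175.9]), array([ 8., 21.]), 63.4)Traceback (most recent call last):
  File "<stdin>", line 9, in <module>
  File "h.py", line 13, in biggest
    return max(cv2.findContours(m,cv2.RETR_EXTERNAL,cv2.CHAIN_APPROX_NONE)[0],key=cv2.contourArea)[:,0,:]
           ~~~^^^^^^^^^^^^^^^^^^^^^^^^^^^^^^^^^^^^^^^^^^^^^^^^^^^^^^^^^^^^^^^^^^^^^^^^^^^^^^^^^^^^
ValueError: max() iterable argument is empty
```

```bash
python3 - <<'E'
from h import *
from scipy.spatial.transform import Rotation as R
im=cv2.imread("pics/top0.png"); g=im.max(2)
print(g[165:172,365:375].tolist()[0], g[150,400],g[190,440])
tr=biggest(((g>155)&(im.max(2).astype(int)-im.min(2)<12)).astype(np.uint8)*255,(355,115,475,220)); print("tray z50",rect(ray("top",tr,.05)))
print("corners z50",ray("top",[(369,134),(446,123),(464,200),(383,213)],.05).round(3))
for n,p,z in (("jar",(316,91),.1),("bottle",(137,174),.15),("rack",(514,166),.055)): print(n,ray("top",p,z).round(3))
s=bot.observe(); print(R.from_quat(s["ee_rot"]).as_matrix().round(3))
print([a for a in dir(bot) if a[0]!='_'])
E
```

```text
[135, 132, 135, 132, 134, 131, 118, 101, 123, 185] 189 188
tray z50 (array([ 554.5, -254.4]), array([240.1, 238.6]), 9.6)
corners z50 [[ 0.654 -0.123]
 [ 0.685 -0.352]
 [ 0.452 -0.389]
 [ 0.416 -0.156]]
jar [[0.769 0.033]]
bottle [[0.513 0.512]]
rack [[ 0.55  -0.538]]
[[-0.    -0.958  0.288]
 [-0.001  0.288  0.958]
 [-1.    -0.    -0.001]]
['IKError', 'observe', 'tcp_to_grasp']
```

>>> {"op": "play_rows", "data": {"motion": [[20, -35, 0, 0, 0, -0.5, 1], [28, -47, 0, 0, 0, -0.73, 1], [28, -47, 0, 0, 0, -0.73, 1], [28, -47, 0, 0, 0, -0.73, 1], [28, -47, 0, 0, 0, -0.73, 1], [28, -47, 0, 0, 0, -0.73, 1], [28, -47, 0, 0, 0, -0.73, 1], [28, -47, 0, 0, 0, -0.73, 1], [28, -47, 0, 0, 0, -0.73, 1], [28, -47, 0, 0, 0, -0.73, 1], [28, -47, 0, 0, 0, -0.73, 1], [12, -9, 0, 0, 0, 0, 1]]}}

```text
time_s: 1.6
ee_pos: [0.5218, 0.1765, 0.2313]
ee_rot: [-0.16, 0.689, 0.159, 0.689]
wrist_force: [0.2, 0.6, 0.8]
grip_width: 0.999
```

```bash
cat >> h.py <<'E'
def log():
    import json
    s=bot.observe(); open("log.jsonl","a").write(json.dumps({k:np.array(s[k]).tolist() for k in s})+"\n")
    from scipy.spatial.transform import Rotation as R
    print("t",round(s["time_s"],2),"p",(s["ee_pos"]*1000).round(1),"q",s["qpos"].round(3),"F",s["wrist_force"].round(2),"T",s["torque"].round(2),"w",round(s["grip_width"],3))
    print(R.from_quat(s["ee_rot"]).as_matrix().round(3).tolist()); return s
E
python3 - <<'E'
from h import *
log(); im=optics.read_camera("wrist"); print(optics.get_calibration("wrist")); cv2.imwrite("pics/w1.png",im[:,:,::-1])
E
```

```text
t 1.6 p [521.8 176.5 231.3] q [-0.613  0.399  0.251  2.012 -0.141  0.748  0.179] F [0.15 0.59 0.85] T [ 0.03  0.01 -0.06] w 0.999
[[0.0, -0.441, 0.898], [-0.001, 0.898, 0.441], [-1.0, -0.001, -0.0]]
{'vfov': 71.46969986246572, 'cx': 317.35755622307147, 'cy': 196.82843000041441, 'world_to_cam': array([[ 0.89730276,  0.4414123 ,  0.00171249, -0.54852727],
       [ 0.42443224, -0.86383848,  0.27136756, -0.1032231 ],
       [ 0.12126429, -0.24277202, -0.96247427,  0.35828857],
       [ 0.        ,  0.        ,  0.        ,  1.        ]])}
```

View pics/w1.png

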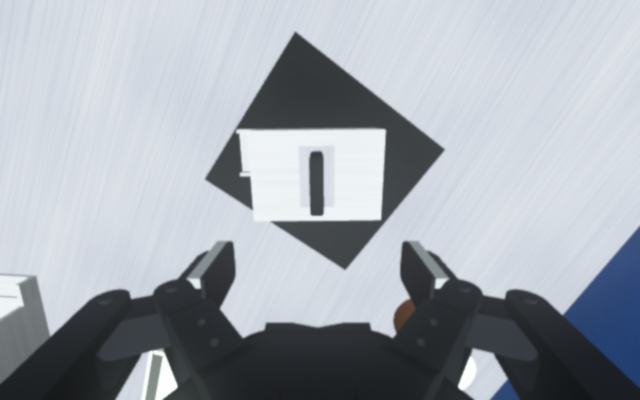

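The wrist view shows the blade at (317,183), spanning rows 150–215 and nearly parallel to the jaw plane. The mouth is on the left, at about (240,155).

```bash
python3 - <<'E'
from h import *
im=cv2.imread("pics/w1.png"); g=im.max(2); d=(g<110).astype(np.uint8)*255
bl=biggest(d,(285,138,350,219)); print(rect(bl/1000.), rect(ray("wrist",bl,.114)),rect(ray("wrist",bl,.064)))
wh=biggest((g>170).astype(np.uint8)*255,(236,110,395,223)); print("box z64",rect(ray("wrist",wh,.064)),rect(wh/1000.))
print("box corners z64",ray("wrist",[(385,129),(382,220),(254,221),(250,129)],.064).round(4))
bt=ray("wrist",[(317,152),(317,214)],.114); print("blade ends z114",bt.round(4), np.linalg.norm(bt[0]-bt[1]))
E
```

```text
(array([316., 183.]), array([62., 12.]), 90.0) (array([518.5, 185.3]), array([11.5, 60.9]), 26.5) (array([523.5, 174.8]), array([13.7, 72.7]), 26.5)
box z64 (array([511.7, 177.3]), array([171.3, 107.4]), 26.2) (array([310.5, 175.5]), array([ 93., 149.]), 90.0)
box corners z64 [[0.5637 0.2627]
 [0.613  0.17  ]
 [0.4773 0.1019]
 [0.4324 0.1981]]
blade ends z114 [[0.5059 0.2131]
 [0.5328 0.1584]] 0.06089181917092389
```

>>> {"op": "play_rows", "data": {"motion": [[0, 5, -20, 0, 0, 0.05, 1], [0, 0, -30, 0, 0, 0, 1], [0, 0, -30, 0, 0, 0, 1], [0, 0, -20, 0, 0, 0, 1], [0, 0, 0, 0, 0, 0, 1], [0, 0, 0, 0, 0, 0, 1]]}}

```text
time_s: 2.4
ee_pos: [0.5206, 0.1863, 0.1318]
ee_rot: [-0.164, 0.688, 0.164, 0.688]
wrist_force: [-0.6, 0.0, 0.2]
grip_width: 0.996
```

```bash
python3 - <<'E'
from h import *
log(); im=optics.read_camera("wrist"); im=im[:,:,::-1]; g=im.max(2); cv2.imwrite("pics/w2.png",im); d=(g<110).astype(np.uint8)*255
cs=[c for c in cv2.findContours(d,cv2.RETR_LIST,cv2.CHAIN_APPROX_NONE)[0] if cv2.contourArea(c)>300]
for c in cs: print(rect(c[:,0]/1000.), rect(ray("wrist",c[:,0],.114)))
E
```

```text
t 2.4 p [520.6 186.3 131.8] q [-0.579  0.54   0.191  2.093 -0.197  0.525  0.225] F [-0.64  0.04  0.21] T [ 0.04  0.03 -0.07] w 0.996
[[0.0, -0.452, 0.892], [0.0, 0.892, 0.452], [-1.0, 0.0, 0.0]]
(array([209.9, 193.2]), array([64.2, 71.5]), 31.3) (array([452.9, 180.2]), array([44.9, 38.1]), 80.7)
(array([319.5, 204.5]), array([389., 639.]), 90.0) (array([526.6, 182.5]), array([481.8, 256.2]), 26.6)
```

>>> {"op": "play_rows", "data": {"motion": [[-1, -1, -20, 0, 0, 0, 1], [0, 0, -20, 0, 0, 0, 1], [0, 0, -17, 0, 0, 0, 1], [0, 0, 0, 0, 0, 0, 1], [0, 0, 0, 0, 0, 0, -1], [0, 0, 0, 0, 0, 0, -1], [0, 0, 0, 0, 0, 0, -1], [0, 0, 0, 0, 0, 0, -1], [0, 0, 0, 0, 0, 0, -1], [0, 0, 0, 0, 0, 0, -1]]}}

```text
time_s: 3.7
ee_pos: [0.5188, 0.184, 0.0746]
ee_rot: [-0.164, 0.688, 0.164, 0.687]
wrist_force: [-3.0, -0.7, 6.5]
grip_width: 0.159
```

```bash
python3 - <<'E'
from h import *
log()
E
```

```text
t 3.7 p [518.8 184.   74.6] q [-0.545  0.629  0.148  2.129 -0.226  0.399  0.251] F [-2.96 -0.73  6.51] T [-0.26  0.65 -0.01] w 0.159
[[-0.001, -0.45, 0.893], [-0.0, 0.893, 0.45], [-1.0, 0.0, -0.001]]
```

>>> {"op": "play_rows", "data": {"motion": [[0, 0, 8, 0, 0, 0, -1], [0, 0, 15, 0, 0, 0, -1], [0, 0, 25, 0, 0, 0, -1], [0, 0, 30, 0, 0, 0, -1], [0, 0, 30, 0, 0, 0, -1], [0, 0, 30, 0, 0, 0, -1], [0, 0, 20, 0, 0, 0, -1], [0, 0, 0, 0, 0, 0, -1], [0, 0, 0, 0, 0, 0, -1]]}}

```text
time_s: 4.82
ee_pos: [0.5188, 0.1842, 0.2317]
ee_rot: [-0.164, 0.688, 0.164, 0.687]
wrist_force: [-0.5, -0.5, -8.7]
grip_width: 0.156
```

```bash
python3 - <<'E'
from h import *
log(); im=optics.read_camera("scene"); im=im[:,:,::-1]; cv2.imwrite("pics/s2.png",im)
# planar sanity / fit of the arm: POE-like chain
import json
from scipy.optimize import least_squares
from scipy.spatial.transform import Rotation as R
D=[json.loads(l) for l in open("log.jsonl")]
D.insert(0,dict(qpos=[-1.35571061,0.60011689,-0.00254737,1.60016322,0.00178946,0.94288732,-0.07981375],ee_pos=[0.20842739,0.6938851,0.23041094],ee_rot=[-0.42238052,0.56778353,0.42164369,0.56695075]))
import itertools
E1=lambda ax,a: R.from_rotvec(np.array(ax)*a)
def fk(q,p,sg):
    h,a,b,c,o1,o7=p[:6]; q=np.array(q)*sg
    r=E1([0,0,1],q[0]+o1); P=np.array([0,0,h])
    r=r*E1([0,1,0],q[1]); r=r*E1([0,0,1],q[2]); P=P+r.apply([0,0,a])
    r=r*E1([0,1,0],q[3]); r=r*E1([0,0,1],q[4]); P=P+r.apply([0,0,b])
    r=r*E1([0,1,0],q[5]); r=r*E1([0,0,1],q[6]+o7); P=P+r.apply([0,0,c])
    # flange z -> tool x ; tool z = radial at home (flange -x)
    return P, R.from_matrix(r.as_matrix()@np.array([[0,0,-1.],[0,1,0],[1,0,0]]))
def res(p,sg):
    out=[]
    for d in D:
        P,r=fk(d["qpos"],p,sg); out+=list(P-d["ee_pos"])+list((r*R.from_quat(d["ee_rot"]).inv()).as_rotvec()*.3)
    return out
best=[]
for s1,s3,s5,s7 in itertools.product([1,-1],repeat=4):
    sg=np.array([s1,1,s3,1,s5,1,s7])
    for o1 in (0,-1.5,1.5,3):
        f=least_squares(res,[.35,.5,.5,.25,o1,0],args=(sg,)); best.append((f.cost,sg,f.x))
best.sort(key=lambda t:t[0])
for b in best[:4]: print(b)
E
```

```text
t 4.83 p [518.8 184.2 231.7] q [-0.629  0.398  0.254  2.012 -0.143  0.749  0.179] F [-0.47 -0.47 -8.69] T [ 0.04 -0.03  0.01] w 0.156
[[-0.001, -0.451, 0.893], [-0.0, 0.893, 0.451], [-1.0, 0.0, -0.001]]
(np.float64(0.00011190953346173387), array([-1,  1, -1,  1, -1,  1, -1]), array([ 1.61280607,  0.64574785,  0.4532623 ,  1.64440855, -0.0930238 ,
       -0.09302373]))
(np.float64(0.00011190953346187093), array([-1,  1, -1,  1, -1,  1, -1]), array([ 1.6128099 ,  0.64574786,  0.4532623 ,  1.64441239, -0.0930238 ,
       -0.09302373]))
(np.float64(0.00011190953346204615), array([-1,  1, -1,  1, -1,  1, -1]), array([ 1.61278567,  0.64574783,  0.45326229,  1.64438814, -0.0930238 ,
       -0.09302373]))
(np.float64(0.009438220879007364), array([-1,  1, -1,  1,  1,  1,  1]), array([ 0.02334475,  0.65384213,  0.44530878,  0.06906419, -0.0787664 ,
       -0.14570599]))
```

View pics/s2.png

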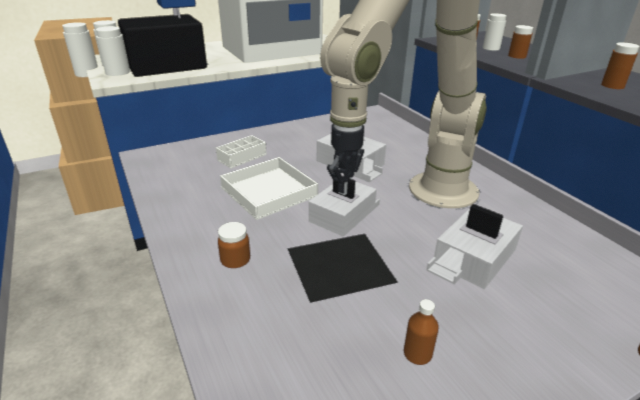

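The scene view shows the canister held level in the air, its blade gripped at (343,190), with nothing else disturbed. The force of −8.7 N fits 0.36 kg plus two balls. Next I check which pour heading the arm can reach.

```bash
cat > ik.py <<'E'
from h import *
from scipy.optimize import least_squares
from scipy.spatial.transform import Rotation as R
E1=lambda ax,a: R.from_rotvec(np.array(ax)*a)
SG=np.array([-1,1,-1,1,-1,1,-1]); PAR=[.36,.6457,.4533,.3916,-.093,-.093]
LO=np.array([-2.57,-.35,-1.29,.11,-1.05,.11,-2.63]);HI=np.array([2.57,1.97,1.29,2.56,4.19,1.86,2.63])
B=np.array([[0,0,-1.],[0,1,0],[1,0,0]])
def fk(q,p=PAR):
    h,a,b,c,o1,o7=p; q=np.array(q)*SG
    r=E1([0,0,1],q[0]+o1); P=np.array([0,0,h])
    r=r*E1([0,1,0],q[1])*E1([0,0,1],q[2]); P=P+r.apply([0,0,a])
    r=r*E1([0,1,0],q[3])*E1([0,0,1],q[4]); P=P+r.apply([0,0,b])
    r=r*E1([0,1,0],q[5])*E1([0,0,1],q[6]+o7); P=P+r.apply([0,0,c])
    return P,R.from_matrix(r.as_matrix()@B)
CT=np.array([[0,0,-1.],[0,-1,0],[-1,0,0]])  # canister axes -> tool axes: tool x=-can z, tool z=-can x
def pose(psi,l,t,mouth):  # deg; spout-tip world position -> tcp pos, tool rot
    C=R.from_euler("z",psi,degrees=True)*R.from_euler("x",l,degrees=True)*R.from_euler("y",t,degrees=True)
    o=np.array(mouth)-C.apply([.099,-.023,.004]); return o+C.apply([0,0,.071]), C*R.from_matrix(CT)
def ik(P,Rt,q0):
    f=lambda q:np.r_[(fk(q)[0]-P)*3,(fk(q)[1]*Rt.inv()).as_rotvec(),(q-q0)*.01]
    s=least_squares(f,np.clip(q0,LO+.01,HI-.01),bounds=(LO+.01,HI-.01)); F,r=fk(s.x); return s.x,np.linalg.norm(F-P),np.degrees((r*Rt.inv()).magnitude())
E
python3 - <<'E'
from ik import *
q0=bot.observe()["qpos"]
P0,r0=fk(q0); print(P0,bot.observe()["ee_pos"],(r0.inv()*R.from_quat(bot.observe()["ee_rot"])).magnitude())
c=np.array([.554,-.254])
for dpsi in list(range(0,190,20))+list(range(-20,-170,-20)):
    q=q0;e=[];
    for k in range(6): # swing
        psi=-153.4+dpsi*(k+1)/6
        h=np.array([np.cos(np.radians(psi)),np.sin(np.radians(psi))])
        m=np.r_[c-h*.04,.13]; A,_=pose(psi,0,0,m); s0=np.array([.519,.184,.2317]); A=s0+(A-s0)*(k+1)/6; A[2]=.24
        q,ep,er=ik(A,pose(psi,0,0,m)[1],q)
    out=[(round(ep*1000),round(er))]
    for l,t in [(-10,0),(-20,0),(-20,15),(-20,30),(-20,45),(-20,60)]:
        pass
        q,ep,er=ik(*pose(psi,-l,t,m),q); out.append((round(ep*1000),round(er)))
    print(dpsi,out,q.round(2))
E
```

```text
[0.51736243 0.18751831 0.23105771] [0.51877131 0.18416826 0.231387  ] 0.0001671072891612854
0 [(0, 0), (0, 0), (0, 0), (0, 0), (12, 4), (27, 9), (30, 10)] [ 1.63  0.96 -1.23  2.28 -1.04  0.12  2.56]
20 [(0, 0), (0, 0), (0, 0), (0, 0), (1, 0), (0, 0), (0, 0)] [ 1.58  0.98 -1.12  2.24 -0.86  0.3   2.62]
40 [(0, 0), (0, 0), (0, 0), (0, 0), (0, 0), (0, 0), (0, 0)] [ 1.52  1.06 -1.14  1.99 -0.24  0.7   2.18]
60 [(0, 0), (0, 0), (0, 0), (0, 0), (0, 0), (0, 0), (0, 0)] [ 1.28  0.97 -0.83  1.75 -0.34  1.15  2.48]
80 [(0, 0), (0, 0), (0, 0), (0, 0), (0, 0), (0, 0), (0, 0)] [ 1.07  0.99 -0.69  1.53 -0.26  1.49  2.6 ]
100 [(0, 0), (0, 0), (0, 0), (0, 0), (0, 0), (0, 0), (0, 0)] [ 0.97  1.09 -0.81  1.34 -0.03  1.76  2.61]
120 [(0, 0), (0, 0), (0, 0), (0, 0), (0, 0), (0, 0), (25, 6)] [ 0.93  1.14 -0.98  1.33  0.21  1.85  2.62]
140 [(0, 0), (0, 0), (17, 4), (15, 5), (9, 4), (20, 4), (66, 14)] [ 0.88  1.14 -1.11  1.43  0.42  1.85  2.62]
160 [(24, 5), (35, 8), (58, 14), (50, 16), (41, 15), (67, 14), (104, 22)] [ 0.8   1.12 -1.17  1.57  0.62  1.85  2.62]
180 [(59, 14), (71, 18), (95, 25), (89, 26), (
[... 230 characters left out ...]
(40, 14), (77, 26)] [-0.41  0.28  0.77  2.24 -1.04  0.12  1.22]
-60 [(0, 0), (0, 0), (0, 0), (0, 0), (0, 0), (22, 8), (50, 20)] [-0.93  0.81  1.28  2.21 -1.04  0.12  0.5 ]
-80 [(0, 0), (0, 0), (0, 0), (0, 0), (0, 0), (0, 0), (1, 0)] [ 0.04  0.65 -0.34  2.37  1.81  1.23 -2.62]
-100 [(0, 0), (0, 0), (0, 0), (0, 0), (0, 0), (0, 0), (0, 0)] [-0.94  1.13  1.28  2.13  0.09  0.28 -1.25]
-120 [(0, 0), (0, 0), (0, 0), (0, 0), (0, 0), (0, 0), (0, 0)] [-0.84  1.19  1.28  1.89 -0.02  0.73 -1.3 ]
-140 [(0, 0), (0, 0), (0, 0), (0, 0), (0, 0), (0, 0), (0, 0)] [-0.69  1.23  1.25  1.65 -0.06  1.13 -1.42]
-160 [(0, 0), (0, 0), (0, 0), (0, 0), (0, 0), (0, 0), (0, 0)] [-0.51  1.23  1.18  1.44 -0.08  1.48 -1.57]
```

```bash
python3 - <<'E'
from ik import *
q0=bot.observe()["qpos"]; c=np.array([.554,-.254])
for dpsi in (40,60,80,-90,-110,-130,-150,-170):
    q=q0;M=[];E=[]
    N=14
    psi=-153.4+dpsi; h=np.array([np.cos(np.radians(psi)),np.sin(np.radians(psi))]); m=np.r_[c-h*.04,.12]
    A1=pose(psi,0,0,m)[0]; s0=np.array([.519,.184,.2317])
    W=[]
    for k in range(1,N+1):
        A=s0+(A1-s0)*k/N; A[2]=.24; W.append((A,pose(-153.4+dpsi*k/N,0,0,m)[1]))
    for l in (7,14,21): W.append(pose(psi,l,0,m))
    for t in range(6,61,6): W.append(pose(psi,21,t,m))
    for w in W:
        q,ep,er=ik(*w,q); M.append(np.minimum(q-LO,HI-q)); E.append(ep)
    M=np.array(M); print(dpsi,"err",round(max(E)*1e3),"minmargin",M.min(0).round(2),"end",q.round(2), "tcp",W[-1][0].round(3))
E
```

```text
40 err 0 minmargin [1.02 0.74 0.08 0.31 0.9  0.03 0.54] end [ 1.55  1.13 -1.21  2.01 -0.12  0.66  2.09] tcp [ 0.547 -0.217  0.24 ]
60 err 1 minmargin [1.36 0.72 0.6  0.25 0.38 0.01 0.01] end [ 1.21  0.92 -0.69  1.76 -0.45  1.18  2.62] tcp [ 0.535 -0.221  0.24 ]
80 err 0 minmargin [1.44 0.7  0.54 0.2  0.81 0.04 0.03] end [ 1.1   1.02 -0.74  1.54 -0.22  1.47  2.59] tcp [ 0.525 -0.23   0.24 ]
-90 err 1 minmargin [1.64 0.73 0.02 0.32 0.59 0.01 0.38] end [-0.93  1.06  1.2   2.24  1.18  0.12 -2.25] tcp [ 0.587 -0.273  0.24 ]
-110 err 0 minmargin [1.67 0.72 0.01 0.51 0.54 0.41 1.4 ] end [-0.9   1.19  1.28  2.   -0.01  0.52 -1.23] tcp [ 0.579 -0.283  0.24 ]
-130 err 0 minmargin [1.81 0.71 0.02 0.48 0.49 0.54 1.3 ] end [-0.76  1.23  1.27  1.76 -0.07  0.94 -1.33] tcp [ 0.567 -0.29   0.24 ]
-150 err 0 minmargin [1.97 0.7  0.1  0.44 0.45 0.52 1.13] end [-0.59  1.23  1.19  1.53 -0.06  1.31 -1.5 ] tcp [ 0.554 -0.292  0.24 ]
-170 err 0 minmargin [1.95 0.7  0.18 0.41 0.38 0.23 0.96] end [-0.4   1.23  1.11  1.34 -0.09  1.63 -1.67] tcp [ 0.541 -0.29   0.24 ]
```

```bash
python3 - <<'E'
from ik import *
s=bot.observe(); Rt=R.from_quat(s["ee_rot"]); p=s["ee_pos"]; psi=60; c=np.array([.554,-.254]); h=np.array([.5,.866])
prevP,prevR=p,Rt
for l,t,z,b in [(0,0,.175,.05),(21,0,.13,.05),(21,30,.105,.05),(21,58,.085,.05)]:
    m=np.r_[c-h*b,z]; P,r=pose(psi,l,t,m); C=r*R.from_matrix(CT).inv(); o=P-C.apply([0,0,.071])
    low=min((o+C.apply([x,y,zz]))[2] for x in(-.075,.075,.099) for y in(-.052,.052) for zz in (0,))
    print((l,t),"TCP",(P*1e3).round(),"d",((P-prevP)*1e3).round(1),"rot units",((r*prevR.inv()).as_rotvec(degrees=True)/6).round(2),"lowest",round(low,3)); prevP,prevR=P,r
E
```

```text
(0, 0) TCP [ 460. -372.  242.] d [ -59.2 -555.7   10.6] rot units [-2.000e-02 -2.000e-02 -2.447e+01] lowest 0.171
(21, 0) TCP [ 482. -384.  201.] d [ 22.1 -12.8 -41.2] rot units [ 1.75  3.03 -0.  ] lowest 0.116
(21, 30) TCP [ 518. -351.  214.] d [36.  33.2 12.8] rot units [-4.04  2.33  1.79] lowest 0.091
(21, 58) TCP [ 550. -304.  205.] d [32.  46.9 -8.9] rot units [-3.77  2.18  1.67] lowest 0.073
```

>>> {"op": "play_rows", "data": {"motion": [[-1, -10, 2, 0, 0, -0.5, -1], [-2, -20, 2, 0, 0, -0.9, -1], [-3, -25, 2, 0, 0, -1.1, -1], [-3, -25, 2, 0, 0, -1.1, -1], [-3, -25, 2, 0, 0, -1.1, -1], [-3, -25, 0, 0, 0, -1.1, -1], [-3, -25, 0, 0, 0, -1.1, -1], [-3, -25, 0, 0, 0, -1.1, -1], [-3, -25, 0, 0, 0, -1.1, -1], [-3, -25, 0, 0, 0, -1.1, -1], [-3, -25, 0, 0, 0, -1.1, -1], [-3, -25, 0, 0, 0, -1.1, -1]]}}

```text
time_s: 6.38
ee_pos: [0.4858, -0.097, 0.242]
ee_rot: [0.287, 0.646, -0.288, 0.646]
wrist_force: [1.2, 0.8, -8.9]
grip_width: 0.154
```

```bash
python3 - <<'E'
from h import *
log()
E
```

```text
t 6.38 p [485.8 -97.  242. ] q [-0.403  0.364  0.657  2.13  -0.326  0.746 -0.373] F [ 1.22  0.83 -8.89] T [-0.07  0.02  0.03] w 0.154
[[-0.001, 0.743, 0.669], [-0.0, 0.669, -0.743], [-1.0, -0.001, -0.0]]
```

>>> {"op": "play_rows", "data": {"motion": [[-2, -25, 0, 0, 0, -1.1, -1], [-2, -25, 0, 0, 0, -1.1, -1], [-2, -25, 0, 0, 0, -1.1, -1], [-2, -25, 0, 0, 0, -1.1, -1], [-2, -25, 0, 0, 0, -1.1, -1], [-2, -25, 0, 0, 0, -1.1, -1], [-3, -25, 0, 0, 0, -1.1, -1], [-3, -25, 0, 0, 0, -1.1, -1], [-3, -25, 0, 0, 0, -1.1, -1], [-3, -25, 0, 0, 0, -1.1, -1], [-2, -18, 0, 0, 0, -0.7, -1], [0, -8, 0, 0, 0, -0.37, -1]]}}

```text
time_s: 7.88
ee_pos: [0.46, -0.3725, 0.242]
ee_rot: [-0.613, -0.352, 0.613, -0.352]
wrist_force: [0.8, -0.0, -7.9]
grip_width: 0.16
```

```bash
python3 - <<'E'
from ik import *
s=log(); q=s["qpos"]; psi=60; c=np.array([.554,-.254]); h=np.array([.5,.866]); 
dp=s["ee_pos"]-fk(q)[0]; print(dp)
for l,t,z in [(10,0,.15),(21,0,.13),(21,15,.117),(21,30,.105),(21,44,.095),(21,58,.085)]:
    q,ep,er=ik(*pose(psi,l,t,np.r_[c-h*.05,z]),q); print(l,t,round(ep*1e3,1),round(er,1),q.round(2))
E
```

```text
t 7.88 p [ 460.  -372.5  242. ] q [-0.023  0.592  0.959  1.937 -0.605  0.932 -0.862] F [ 0.78 -0.04 -7.86] T [ 0.03  0.01 -0.03] w 0.16
[[-0.001, 0.864, -0.503], [0.0, -0.503, -0.864], [-1.0, -0.001, 0.0]]
[0.01384469 0.00587048 0.00819319]
10 0 0.0 0.0 [ 0.    0.72  0.94  1.77 -0.54  1.14 -0.95]
21 0 0.0 0.0 [ 0.06  0.86  0.91  1.59 -0.49  1.36 -1.01]
21 15 0.0 0.0 [-0.14  0.9   1.01  1.59 -0.38  1.29 -1.14]
21 30 0.0 0.0 [-0.33  1.    1.1   1.6  -0.28  1.24 -1.25]
21 44 0.0 0.0 [-0.47  1.12  1.16  1.59 -0.19  1.22 -1.35]
21 58 0.0 0.0 [-0.6   1.27  1.21  1.59 -0.12  1.21 -1.45]
```

>>> {"op": "play_rows", "data": {"motion": [[4, -2, -7, 0.3, 0.53, 0, -1], [6, -4, -11, 0.5, 0.85, 0, -1], [6, -4, -12, 0.5, 0.85, 0, -1], [6, -3, -11, 0.45, 0.8, 0, -1], [0, 0, 0, 0, 0, 0, -1], [0, 0, 0, 0, 0, 0, -1], [0, 0, 0, 0, 0, 0, -1], [0, 0, 0, 0, 0, 0, -1]]}}

```text
time_s: 8.88
ee_pos: [0.4824, -0.3845, 0.2022]
ee_rot: [-0.538, -0.459, 0.666, -0.236]
wrist_force: [0.1, -0.2, -8.2]
grip_width: 0.158
```

>>> {"op": "play_rows", "data": {"motion": [[4, 4, 1, -0.45, 0.26, 0.2, -1], [6, 5, 2, -0.65, 0.38, 0.29, -1], [7, 6, 3, -0.8, 0.46, 0.35, -1], [7, 6, 3, -0.8, 0.46, 0.35, -1], [6, 6, 2, -0.7, 0.4, 0.31, -1], [6, 6, 2, -0.64, 0.37, 0.29, -1], [0, 0, 0, 0, 0, 0, -1], [0, 0, 0, 0, 0, 0, -1], [0, 0, 0, 0, 0, 0, -1], [0, 0, 0, 0, 0, 0, -1]]}}

```text
time_s: 10.12
ee_pos: [0.5179, -0.3526, 0.2149]
ee_rot: [-0.348, -0.382, 0.783, -0.346]
wrist_force: [0.4, 1.0, -4.0]
grip_width: 0.153
```

```bash
python3 - <<'E'
from ik import *
s=log()
print("err rot deg",np.degrees((R.from_quat(s["ee_rot"])*pose(60,21,30,[0,0,0])[1].inv()).magnitude()), "tcp want 518 -351 214")
im=optics.read_camera("scene"); cv2.imwrite("pics/s3.png",im[60:300,120:480,::-1].repeat(2,0).repeat(2,1))
E
```

```text
t 10.12 p [ 517.9 -352.6  214.9] q [-0.265  0.966  1.097  1.677 -0.265  1.193 -1.168] F [ 0.45  1.03 -3.96] T [ 0.47 -1.01 -0.05] w 0.153
[[-0.518, 0.808, -0.281], [-0.276, -0.469, -0.839], [-0.81, -0.357, 0.466]]
err rot deg 0.2067742748800751 tcp want 518 -351 214
```

View pics/s3.png

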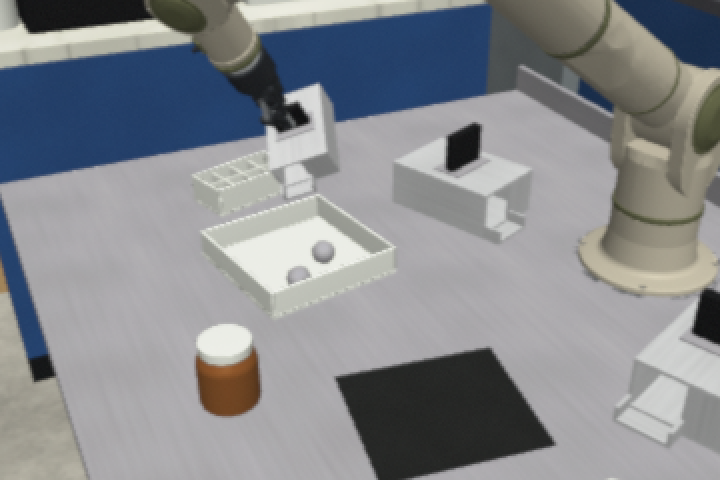

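The scene view shows both balls already in the tray, at about (323,250) and (299,276) in the crop. The force of −4.0 N fits an empty canister. I bring it level and heft it.

>>> {"op": "play_rows", "data": {"motion": [[-6, -5, 2, 0.6, -0.35, -0.27, -1], [-8, -7, 2, 0.9, -0.52, -0.4, -1], [-8, -7, 2, 0.9, -0.52, -0.4, -1], [-7, -7, 2, 0.84, -0.48, -0.37, -1], [-7, -6, 2, 0.8, -0.46, -0.35, -1], [-6, 3, 12, -0.45, -0.8, 0, -1], [-6, 4, 12, -0.5, -0.85, 0, -1], [-6, 4, 12, -0.5, -0.85, 0, -1], [-4, 2, 7, -0.3, -0.53, 0, -1], [0, 0, 0, 0, 0, 0, -1], [0, 0, 0, 0, 0, 0, -1], [0, 0, 0, 0, 0, 0, -1]]}}

```text
time_s: 11.68
ee_pos: [0.461, -0.3709, 0.2667]
ee_rot: [-0.612, -0.354, 0.613, -0.353]
wrist_force: [0.5, 0.3, -3.2]
grip_width: 0.154
```

>>> {"op": "play_rows", "data": {"motion": [[0, 0, 0, 0, 0, 0, -1], [0, 0, 0, 0, 0, 0, -1], [0, 0, 0, 0, 0, 0, -1], [0, 0, 0, 0, 0, 0, -1], [0, 0, 0, 0, 0, 0, -1], [0, 0, 0, 0, 0, 0, -1], [0, 0, 0, 0, 0, 0, -1], [0, 0, 0, 0, 0, 0, -1], [0, 0, 0, 0, 0, 0, -1], [0, 0, 0, 0, 0, 0, -1]]}}

```text
time_s: 12.92
ee_pos: [0.4606, -0.3707, 0.2673]
ee_rot: [-0.612, -0.353, 0.613, -0.353]
wrist_force: [-0.2, 0.0, -3.4]
grip_width: 0.151
```

```bash
python3 - <<'E'
from h import *
log(); im=optics.read_camera("scene"); cv2.imwrite("pics/s4.png",im[60:300,120:480,::-1].repeat(2,0).repeat(2,1))
E
```

```text
t 12.93 p [ 460.6 -370.7  267.3] q [-0.047  0.564  0.984  1.912 -0.568  0.975 -0.894] F [-0.22  0.02 -3.38] T [ 0.   -0.02  0.02] w 0.151
[[-0.0, 0.866, -0.501], [0.0, -0.501, -0.866], [-1.0, -0.0, 0.0]]
```

View pics/s4.png

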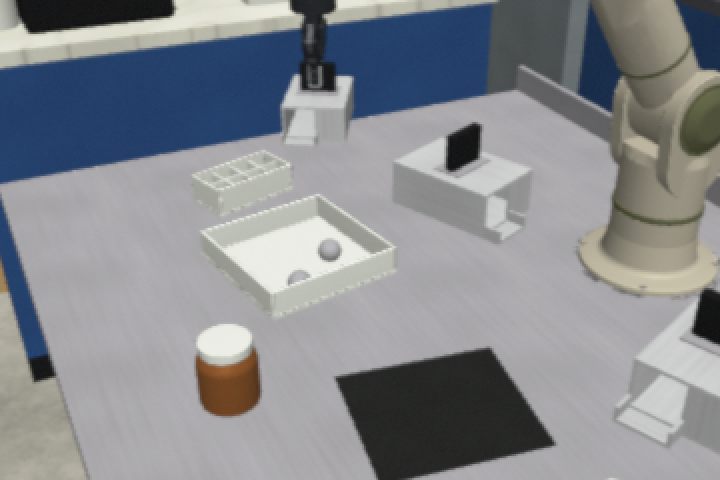

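The heft reads 3.4 N, against 3.5 N for an empty canister. The canister is level and both balls are in the tray, at (329,250) and (299,278) in the crop. I return it to the mat.

>>> {"op": "play_rows", "data": {"motion": [[0, 10, 0, 0, 0, 0.5, -1], [2, 20, 0, 0, 0, 0.9, -1], [3, 25, 0, 0, 0, 1.1, -1], [3, 25, 0, 0, 0, 1.1, -1], [3, 25, 0, 0, 0, 1.1, -1], [3, 25, 0, 0, 0, 1.1, -1], [3, 25, 0, 0, 0, 1.1, -1], [3, 25, 0, 0, 0, 1.1, -1], [3, 25, 0, 0, 0, 1.1, -1], [3, 25, 0, 0, 0, 1.1, -1], [3, 25, 0, 0, 0, 1.1, -1], [3, 25, 0, 0, 0, 1.1, -1]]}}

```text
time_s: 14.48
ee_pos: [0.4923, -0.0894, 0.2675]
ee_rot: [0.272, 0.653, -0.272, 0.653]
wrist_force: [0.6, -0.8, -3.5]
grip_width: 0.155
```

>>> {"op": "play_rows", "data": {"motion": [[3, 25, 0, 0, 0, 1.1, -1], [3, 25, 0, 0, 0, 1.1, -1], [3, 25, 0, 0, 0, 1.1, -1], [3, 25, 0, 0, 0, 1.1, -1], [3, 25, 0, 0, 0, 1.1, -1], [3, 25, 0, 0, 0, 1.1, -1], [3, 25, 0, 0, 0, 1.1, -1], [3, 25, 0, 0, 0, 1.1, -1], [3, 25, 0, 0, 0, 1.1, -1], [3, 25, 0, 0, 0, 1.1, -1], [2, 20, 0, 0, 0, 0.7, -1], [0, 8, 0, 0, 0, 0.37, -1]]}}

```text
time_s: 15.98
ee_pos: [0.5243, 0.1886, 0.2672]
ee_rot: [-0.165, 0.688, 0.165, 0.688]
wrist_force: [0.6, -0.8, -2.8]
grip_width: 0.155
```

>>> {"op": "play_rows", "data": {"motion": [[0, 0, -20, 0, 0, 0, -1], [0, 0, -30, 0, 0, 0, -1], [0, 0, -30, 0, 0, 0, -1], [0, 0, -30, 0, 0, 0, -1], [0, 0, -30, 0, 0, 0, -1], [0, 0, -20, 0, 0, 0, -1], [0, 0, -12, 0, 0, 0, -1], [0, 0, 0, 0, 0, 0, -1], [0, 0, 0, 0, 0, 0, -1]]}}

```text
time_s: 17.1
ee_pos: [0.5251, 0.1873, 0.096]
ee_rot: [-0.164, 0.688, 0.164, 0.688]
wrist_force: [-0.1, 0.1, -3.3]
grip_width: 0.156
```

```bash
python3 - <<'E'
from h import *
log(); im=optics.read_camera("scene"); cv2.imwrite("pics/s5.png",im[200:320,240:440,::-1].repeat(3,0).repeat(3,1))
E
```

```text
t 17.1 p [525.1 187.3  96. ] q [-0.571  0.601  0.184  2.106 -0.238  0.453  0.263] F [-0.14  0.12 -3.34] T [ 0.03  0.02 -0.08] w 0.156
[[0.001, -0.45, 0.893], [0.0, 0.893, 0.45], [-1.0, -0.0, 0.001]]
```

View pics/s5.png

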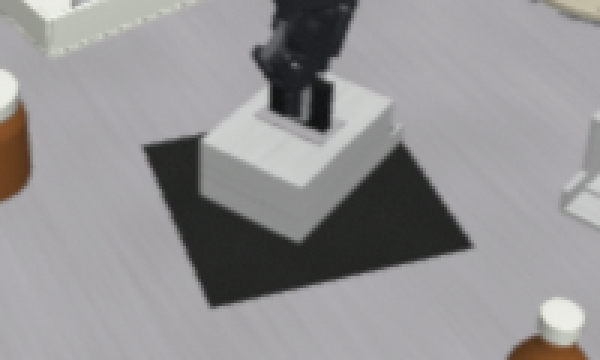

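The crop shows the level canister about 20 mm above the middle of the mat. I lower it the last 20 mm gently.

>>> {"op": "play_rows", "data": {"motion": [[0, 0, -8, 0, 0, 0, -1], [0, 0, -7, 0, 0, 0, -1], [0, 0, -4, 0, 0, 0, -1], [0, 0, -2, 0, 0, 0, -1], [0, 0, 0, 0, 0, 0, -1], [0, 0, 0, 0, 0, 0, -1]]}}

```text
time_s: 17.9
ee_pos: [0.5243, 0.1872, 0.0746]
ee_rot: [-0.164, 0.688, 0.164, 0.688]
wrist_force: [-3.3, -1.1, 5.2]
grip_width: 0.159
```

Contact is made, with force now +5 N at the height it was picked from. I release it, and the fingers swing back as they open.

>>> {"op": "play_rows", "data": {"motion": [[0, 0, 0, 0, 0, 0, 1], [0, 0, 0, 0, 0, 0, 1], [0, 0, 0, 0, 0, 0, 1], [0, 0, 0, 0, 0, 0, 1], [0, 0, 0, 0, 0, 0, 1], [0, 0, 20, 0, 0, 0, 1], [0, 0, 30, 0, 0, 0, 1], [0, 0, 40, 0, 0, 0, 1], [0, 0, 40, 0, 0, 0, 1], [0, 0, 30, 0, 0, 0, 1], [0, 0, 0, 0, 0, 0, 1], [0, 0, 0, 0, 0, 0, 1]]}}

```text
time_s: 19.4
ee_pos: [0.5241, 0.1873, 0.2338]
ee_rot: [-0.164, 0.688, 0.164, 0.688]
wrist_force: [0.7, 0.5, 0.1]
grip_width: 1.001
```

```bash
python3 - <<'E'
from h import *
log(); w=optics.read_camera("wrist")[:,:,::-1]; t=optics.read_camera("scene")[:,:,::-1]
g=w.max(2); bl=biggest((g<110).astype(np.uint8)*255,(285,138,350,230)); print("blade z114",rect(ray("wrist",bl,.114)))
cv2.imwrite("pics/end.png",np.vstack([cv2.resize(w,(480,300)),cv2.resize(t,(480,300))]))
E
```

```text
t 19.4 p [524.1 187.3 233.8] q [-0.648  0.405  0.281  1.998 -0.159  0.76   0.194] F [0.7  0.47 0.11] T [0.02 0.01 0.03] w 1.001
[[-0.0, -0.451, 0.893], [-0.0, 0.893, 0.451], [-1.0, -0.0, -0.001]]
blade z114 (array([523.8, 189.2]), array([11. , 62.2]), 26.7)
```

View pics/end.png

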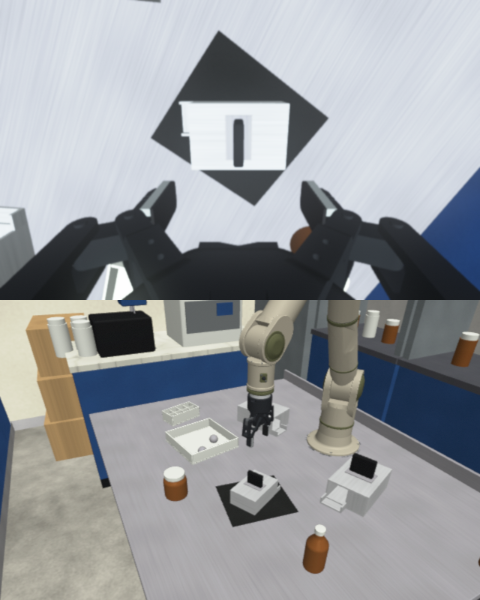

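The final views show the canister upright in the middle of the mat, with its blade at (524,189) mm and the mat centre at (525,187) mm. The gripper is clear, both balls are in the tray, and the bystanders have not moved.

```bash
python3 -c "
from plant import workorder; print(workorder.close_job())"
```

```text
the job is handed in; nothing more can be done
None
```

The job is handed in: both balls are in the tray, and the canister is back upright in the middle of the mat and released. No verdict was reported.

I lifted the smallest canister by its blade, leaned it 21° to its −y side and tipped it 30° forward over the tray. Both balls came out on that first tip. I then held it level and still for over a second, about 0.19 m above the bench.

- **Heft:** it read 3.4 N, against about 8.5 N with both balls in and 3.5 N expected for an empty canister.
- **Position:** the last pictures put the blade at (524, 189) mm and the mat centre at (525, 187) mm.
- **Surroundings:** the gripper is open and clear, with no force on the wrist. By eye, the bottle, jar and rack have not moved.
- **Time:** the clock read about 19 s of the 72 s allowed.

No check failed. The balls left about 5° earlier than I had planned, and my fitted arm model was off by 3 to 17 mm, so I used it only to check reach.

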